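# Pack the gauge box and clamp its fence

### The job

Pack the gauging parts that stand loose on the bench at the right (plug gauges, pot magnet, stud: whichever are there) into the grey gauge box for transport: flip the cam lever on the sliding fence to free it, draw the fence fully back, and stand all the parts upright in the box in one close row from the fixed end wall. Then slide the fence up snugly so that no gaps are left between end wall, parts and fence, and flip the cam lever fully over again to lock it. Leave the calliper, the tape roll and the dial indicator where they are.

Things in the scene. Friction and masses are not known exactly. Their poses are not given: they have to be found in the camera images.
- gauge_box: Fixed grey open box: a straight channel along its own y axis. Origin at the centre of its underside, z up, x across. Outside 67 mm (x) by 260 mm (y), walls 5 mm thick, wall tops 20 mm above the worktop. Inside 57 mm wide (x from -28.5 to 28.5), from y = -125 to +125, floor 4 mm above the worktop. The +y end wall is the fixed end against which items are packed. Along the -x side runs a steel clamp rail (x from -62 to -33.5 mm, 22 mm high).
- box_floor (a point): Centre of the box's inner floor (box axes).
- end_face (a point): Foot of the inner face of the box's +y end wall, mid-width, on the inner floor (box axes).
- fence (a joint): Slide of the aluminium fence along the box's +y, in m: 0 = drawn fully back (its face at box y = -100 mm, so 225 mm are free to the end wall), 0.16 = furthest towards the end wall. Slides with about 2 N when the cam lever is free; stays where left; pushing a full row of parts together before it takes up to about 15 N more. When the lever is locked a pull of 40 N hardly moves it.
- fence_face (a point): Mid-width point of the fence's packing face (axes as the box's; the face is the plane y = 0 and looks to +y), 4 mm above the worktop. The face plate is 54 mm wide, 8 mm thick, top 34 mm above the worktop. Between the face and a point 56 mm behind it the fence also has an arm (22 mm wide, top at 34 mm) that carries the grip post, and at its -x side two cheeks (tops at 52 mm) that carry the cam lever.
- fence_grip (a point): Top centre of the fence's upright round grip post, 18 mm diameter, 36 mm tall (34 to 70 mm above the worktop), 44 mm behind the fence face. Grip it from above, closing across the box (along x), to slide the fence.
- cam_lever (a joint): Hinge of the cam lever on the fence, in rad: 0 = free (lever leans 60 degrees from upright, out over the box's -x side), 1.309 = locked (15 degrees past upright, leaning in over the box). The axis runs along the box's y, positive turns the lever from -x over the top towards +x. Begins to bite at about 0.6, counts as free below 0.15 and as locked above 1.2; stays where left; turning it takes about 1 to 3 N at the knob.
- lever_pivot (a point): Point on the lever's hinge axis, mid-way between the cheeks: 50 mm to the -x side of the fence face point, 12 mm behind the face, 39 mm above the worktop.
- lever_knob (a point): Centre of the lever's black knob, 80 mm from the pivot: a cylinder 18 mm diameter and 24 mm long, its axis along the box's y; the stem below it is 9 mm thick. It can be pinched end to end from above (closing along the box's y) or pushed.
- plug_small: Air plug gauge with the widest base: dark round flange 53 mm diameter, 18 mm high, collar 28 mm diameter up to 41 mm, then a straight bright shaft 13.6 mm diameter to 123 mm, brass tip; 135 mm tall, about 0.46 kg. Grip the shaft. Origin at the centre of its underside, z up along its axis; it stands upright at the start. May be absent.
- plug_black: Plug gauge with a black handle: bright round head at the bottom 40 mm diameter, 26 mm high, black handle 21 mm diameter from 26 to 125 mm; 147 mm tall, 0.3 kg. Grip the handle. Origin at the centre of its underside, z up along its axis; it stands upright at the start. May be absent.
- spindle: Slim air plug gauge, the tallest: dark round flange 38 mm diameter, 17 mm high, collar 26 mm to 44 mm, bright shaft 20 to 24 mm thick from 44 to 149 mm; 161 mm tall, about 0.42 kg. Grip the shaft. Origin at the centre of its underside, z up along its axis; it stands upright at the start. May be absent.
- magnet: Black pot magnet with a knob, 43 mm diameter up to 22 mm, knob 20 mm diameter from 22 to 36 mm; 0.09 kg, not attracted to anything here. Grip the knob from above. Origin at the centre of its underside, z up along its axis; it stands upright at the start. Always present.
- stud: Bright shouldered stud: round foot 22 mm diameter, 10 mm high, neck 10 mm diameter to 32 mm, head 14 mm diameter to 42 mm; 0.05 kg. Grip the head. Origin at the centre of its underside, z up along its axis; it stands upright at the start. May be absent.
- ring_cradle: Part of the bench, to be kept clear of: fixed black cradle with two upright bronze rings, 185 mm (x) by 133 mm (y), about 150 mm high. Origin at the centre of its underside, z up.
- calliper: Bystander: sliding calliper lying flat, 57 x 200 x 10 mm. Origin at the centre of its underside.
- tape_roll: Bystander: roll of clear tape lying flat, 48 mm diameter, 18 mm high. Origin at the centre of its underside.
- dial_indicator: Bystander: dial indicator lying on its back, 138 x 57 x 22 mm. Origin at the centre of its underside.

How it is judged (in metres and radians):
On the way, in this order (a step that is already met when the one before it is completed fails the run):
1. the cam lever is flipped to free (value of joint cam_lever below 0.15 rad), for 0.2 s.
2. the fence is drawn fully back (value of joint fence below 0.008 m), for 0.2 s.
3. all parts stand upright on the box's floor between end wall and fence (x of plug_small in the frame of box_floor between -0.03 and 0.03 m and y of each of plug_small, plug_black, spindle, magnet, stud in the frame of end_face below 0 m and y of each of plug_small, plug_black, spindle, magnet, stud in the frame of fence_face above 0 m and z of plug_small in the frame of box_floor between -0.003 and 0.004 m and angle between each of plug_small, plug_black, spindle, magnet, stud's own z axis and vertical below 0.1 rad and x of plug_black in the frame of box_floor between -0.03 and 0.03 m and z of plug_black in the frame of box_floor between -0.003 and 0.004 m and x of spindle in the frame of box_floor between -0.03 and 0.03 m and z of spindle in the frame of box_floor between -0.003 and 0.004 m and x of magnet in the frame of box_floor between -0.03 and 0.03 m and z of magnet in the frame of box_floor between -0.003 and 0.004 m and x of stud in the frame of box_floor between -0.03 and 0.03 m and z of stud in the frame of box_floor between -0.003 and 0.004 m), for 0.3 s.
4. the fence holds the row snugly and the cam lever is locked (all of step 3 and (horizontal distance between plug_small and spindle below 0.0505 m or horizontal distance between plug_small and magnet below 0.053 m or horizontal distance between plug_small and stud below 0.0425 m or y of plug_small in the frame of fence_face below 0.0315 m or y of plug_small in the frame of end_face above -0.0315 m) and (horizontal distance between plug_small and plug_black below 0.0515 m or horizontal distance between plug_small and magnet below 0.053 m or horizontal distance between plug_small and stud below 0.0425 m or y of plug_small in the frame of fence_face below 0.0315 m or y of plug_small in the frame of end_face above -0.0315 m) and (horizontal distance between plug_small and plug_black below 0.0515 m or horizontal distance between plug_small and spindle below 0.0505 m or horizontal distance between plug_small and stud below 0.0425 m or y of plug_small in the frame of fence_face below 0.0315 m or y of plug_small in the frame of end_face above -0.0315 m) and (horizontal distance between plug_small and plug_black below 0.0515 m or horizontal distance between plug_small and spindle below 0.0505 m or horizontal distance between plug_small and magnet below 0.053 m or y of plug_small in the frame of fence_face below 0.0315 m or y of plug_small in the frame of end_face above -0.0315 m) and (horizontal distance between plug_small and plug_black below 0.0515 m or horizontal distance between plug_small and spindle below 0.0505 m or horizontal distance between plug_small and magnet below 0.053 m or horizontal distance between plug_small and stud below 0.0425 m or y of plug_small in the frame of end_face above -0.0315 m) and (horizontal distance between plug_small and plug_black below 0.0515 m or horizontal distance between plug_small and spindle below 0.0505 m or horizontal distance between plug_small and magnet below 0.053 m or horizontal distance between plug_small and stud below 0.0425 m or y of plug_small in the frame of fence_face below 0.0315 m) and (horizontal distance between plug_black and spindle below 0.044 m or horizontal distance between plug_black and magnet below 0.0465 m or horizontal distance between plug_black and stud below 0.036 m or y of plug_black in the frame of fence_face below 0.025 m or y of plug_black in the frame of end_face above -0.025 m) and (horizontal distance between plug_black and plug_small below 0.0515 m or horizontal distance between plug_black and magnet below 0.0465 m or horizontal distance between plug_black and stud below 0.036 m or y of plug_black in the frame of fence_face below 0.025 m or y of plug_black in the frame of end_face above -0.025 m) and (horizontal distance between plug_black and plug_small below 0.0515 m or horizontal distance between plug_black and spindle below 0.044 m or horizontal distance between plug_black and stud below 0.036 m or y of plug_black in the frame of fence_face below 0.025 m or y of plug_black in the frame of end_face above -0.025 m) and (horizontal distance between plug_black and plug_small below 0.0515 m or horizontal distance between plug_black and spindle below 0.044 m or horizontal distance between plug_black and magnet below 0.0465 m or y of plug_black in the frame of fence_face below 0.025 m or y of plug_black in the frame of end_face above -0.025 m) and (horizontal distance between plug_black and plug_small below 0.0515 m or horizontal distance between plug_black and spindle below 0.044 m or horizontal distance between plug_black and magnet below 0.0465 m or horizontal distance between plug_black and stud below 0.036 m or y of plug_black in the frame of end_face above -0.025 m) and (horizontal distance between plug_black and plug_small below 0.0515 m or horizontal distance between plug_black and spindle below 0.044 m or horizontal distance between plug_black and magnet below 0.0465 m or horizontal distance between plug_black and stud below 0.036 m or y of plug_black in the frame of fence_face below 0.025 m) and (horizontal distance between spindle and plug_black below 0.044 m or horizontal distance between spindle and magnet below 0.0455 m or horizontal distance between spindle and stud below 0.035 m or y of spindle in the frame of fence_face below 0.024 m or y of spindle in the frame of end_face above -0.024 m) and (horizontal distance between spindle and plug_small below 0.0505 m or horizontal distance between spindle and magnet below 0.0455 m or horizontal distance between spindle and stud below 0.035 m or y of spindle in the frame of fence_face below 0.024 m or y of spindle in the frame of end_face above -0.024 m) and (horizontal distance between spindle and plug_small below 0.0505 m or horizontal distance between spindle and plug_black below 0.044 m or horizontal distance between spindle and stud below 0.035 m or y of spindle in the frame of fence_face below 0.024 m or y of spindle in the frame of end_face above -0.024 m) and (horizontal distance between spindle and plug_small below 0.0505 m or horizontal distance between spindle and plug_black below 0.044 m or horizontal distance between spindle and magnet below 0.0455 m or y of spindle in the frame of fence_face below 0.024 m or y of spindle in the frame of end_face above -0.024 m) and (horizontal distance between spindle and plug_small below 0.0505 m or horizontal distance between spindle and plug_black below 0.044 m or horizontal distance between spindle and magnet below 0.0455 m or horizontal distance between spindle and stud below 0.035 m or y of spindle in the frame of end_face above -0.024 m) and (horizontal distance between spindle and plug_small below 0.0505 m or horizontal distance between spindle and plug_black below 0.044 m or horizontal distance between spindle and magnet below 0.0455 m or horizontal distance between spindle and stud below 0.035 m or y of spindle in the frame of fence_face below 0.024 m) and (horizontal distance between magnet and plug_black below 0.0465 m or horizontal distance between magnet and spindle below 0.0455 m or horizontal distance between magnet and stud below 0.0375 m or y of magnet in the frame of fence_face below 0.0265 m or y of magnet in the frame of end_face above -0.0265 m) and (horizontal distance between magnet and plug_small below 0.053 m or horizontal distance between magnet and spindle below 0.0455 m or horizontal distance between magnet and stud below 0.0375 m or y of magnet in the frame of fence_face below 0.0265 m or y of magnet in the frame of end_face above -0.0265 m) and (horizontal distance between magnet and plug_small below 0.053 m or horizontal distance between magnet and plug_black below 0.0465 m or horizontal distance between magnet and stud below 0.0375 m or y of magnet in the frame of fence_face below 0.0265 m or y of magnet in the frame of end_face above -0.0265 m) and (horizontal distance between magnet and plug_small below 0.053 m or horizontal distance between magnet and plug_black below 0.0465 m or horizontal distance between magnet and spindle below 0.0455 m or y of magnet in the frame of fence_face below 0.0265 m or y of magnet in the frame of end_face above -0.0265 m) and (horizontal distance between magnet and plug_small below 0.053 m or horizontal distance between magnet and plug_black below 0.0465 m or horizontal distance between magnet and spindle below 0.0455 m or horizontal distance between magnet and stud below 0.0375 m or y of magnet in the frame of end_face above -0.0265 m) and (horizontal distance between magnet and plug_small below 0.053 m or horizontal distance between magnet and plug_black below 0.0465 m or horizontal distance between magnet and spindle below 0.0455 m or horizontal distance between magnet and stud below 0.0375 m or y of magnet in the frame of fence_face below 0.0265 m) and (horizontal distance between stud and plug_black below 0.036 m or horizontal distance between stud and spindle below 0.035 m or horizontal distance between stud and magnet below 0.0375 m or y of stud in the frame of fence_face below 0.016 m or y of stud in the frame of end_face above -0.016 m) and (horizontal distance between stud and plug_small below 0.0425 m or horizontal distance between stud and spindle below 0.035 m or horizontal distance between stud and magnet below 0.0375 m or y of stud in the frame of fence_face below 0.016 m or y of stud in the frame of end_face above -0.016 m) and (horizontal distance between stud and plug_small below 0.0425 m or horizontal distance between stud and plug_black below 0.036 m or horizontal distance between stud and magnet below 0.0375 m or y of stud in the frame of fence_face below 0.016 m or y of stud in the frame of end_face above -0.016 m) and (horizontal distance between stud and plug_small below 0.0425 m or horizontal distance between stud and plug_black below 0.036 m or horizontal distance between stud and spindle below 0.035 m or y of stud in the frame of fence_face below 0.016 m or y of stud in the frame of end_face above -0.016 m) and (horizontal distance between stud and plug_small below 0.0425 m or horizontal distance between stud and plug_black below 0.036 m or horizontal distance between stud and spindle below 0.035 m or horizontal distance between stud and magnet below 0.0375 m or y of stud in the frame of end_face above -0.016 m) and (horizontal distance between stud and plug_small below 0.0425 m or horizontal distance between stud and plug_black below 0.036 m or horizontal distance between stud and spindle below 0.035 m or horizontal distance between stud and magnet below 0.0375 m or y of stud in the frame of fence_face below 0.016 m) and (y of plug_small in the frame of fence_face below 0.0315 m or y of plug_black in the frame of fence_face below 0.025 m or y of spindle in the frame of fence_face below 0.024 m or y of magnet in the frame of fence_face below 0.0265 m or y of stud in the frame of fence_face below 0.016 m) and (y of plug_small in the frame of end_face above -0.0315 m or y of plug_black in the frame of end_face above -0.025 m or y of spindle in the frame of end_face above -0.024 m or y of magnet in the frame of end_face above -0.0265 m or y of stud in the frame of end_face above -0.016 m) and value of joint cam_lever above 1.2 rad and linear speed of each of plug_small, plug_black, spindle, magnet, stud below 0.02 m/s), for 0.2 s.
At the end, for the whole second after the job is handed in: Every part present stands upright (0.1 rad) on the box floor; each is within 5 mm of touching at least two of: other parts, fence face, end wall; fence and end wall each have a part within 5 mm; the cam lever is locked (above 1.2 rad); all at rest and released (all of step 4).
It fails at once if the calliper is displaced by more than 3 cm (distance of calliper from where it was at the start of the episode above 0.03 m).
It fails at once if the tape roll is displaced by more than 3 cm (distance of tape_roll from where it was at the start of the episode above 0.03 m).
It fails at once if the dial indicator is displaced by more than 3 cm (distance of dial_indicator from where it was at the start of the episode above 0.03 m).
Of plug_small, plug_black, spindle, stud only 2 to 4 are there at a start; the rules pass over those that are not, and their reading is None.
At some moment in a run one of magnet may be knocked a few centimetres aside while the robot is not near it.
It also fails if it takes over 210 s, if anything falls off the work surface, if the arm or the gripper's body presses on something with over 40 N, if the wrist force passes 120 N, or if a joint passes its speed limit or range.

### The arm

A 6-joint arm with a two-finger parallel gripper is mounted at the origin on a cart in front of the work surface, level with it; the furniture and walls round the work are solid. World frame = base frame: x ahead of the robot, y to its left, z up, the work surface at z = 0. Lengths are in mm, angles in rad, forces in N, time in s.
With the tool pointing down it reaches from about 225 to 725 mm from the base axis. Payload 3.1 kg.
Tool frame: the origin (TCP) lies at the very end of the fingers, on their centre line; the grasp point (between the pads) lies 19 mm behind it; z points along the fingers, y is the line along which they close (so a half turn about z gives the same grasp; the last joint's range is limited). The gripper opens to 85 mm and grips with 20 to 120 N. Pads are 22 mm wide; open, the fingers measure 114 mm over their backs; the gripper's body (76 mm by 85 mm) begins 54 mm behind the grasp point. The pads swing forward as they close: fully open they stand 13 mm farther back than shut.
Start: joints at [1.062, 0.048, 0.099, 1.622, 0, 1.443], TCP at [195.13, 487.383, 231.312] pointing down, gripper open.
Joint ranges: [-2.91, 2.91], [-0.99, 1.94], [-1.21, 1.42], [-2.12, 2.29], [-1.49, 1.47], [-3.14, 3.14]. Speed limits (rad/s): [2.79, 2.79, 3.14, 3.14, 3.14, 3.14].

### API

Orientations are given as a rotation vector (axis times angle).
In Python, from rig import manip gives the robot as it stands. Calls block until the motion is done:
- manip.move_ptp(position, orientation): joint-space move of the TCP to a pose.
- manip.move_linear(position, rotation=None, feed=150, stop_force=None): straight line of the TCP; rotation=None keeps the orientation; feed is the mean speed in mm/s. With stop_force (N) it stops when the force on the tool has changed by that much, and returns True; else False.
- manip.move_joints(angles): joint-space move.
- manip.move_gripper(opening): finger opening in mm; the grip force is fixed at half the most; returns when the fingers have stopped.
- manip.hold(seconds).
- manip.solve_ik(position, orientation): joint angles nearest the present ones, or None.
- manip.get_state(): the state.
- manip.get_image(name): name is "scene" or "top" or "wrist"; returns (picture, depth): 384x512x3 uint8, red, green, blue; 384x512 float32, mm along the optical axis (not along the pixel's ray), 0 where there is no reading.
- manip.camera_model(name): a dict with "fov_y" (degrees; the focal length in pixels is half the picture's height over the tangent of half this angle, whatever the lens; pixels are square), "cx", "cy" (the principal point, pixels), "R" (3x3) and "t" (3): a world point X has camera coordinates R X + t; the wrist camera has in their place "T_tool_cam" (4x4, takes a point from camera to tool coordinates, whose origin is the TCP and whose axes are the flange's). Camera axes: x right, y down, z forward; pixel columns grow to the right and rows downward; lengths in mm; the calibration is good to about 2 mm. A picture is of the moment at which its call begins: read the wrist's pose just before it. camera_model takes no time and is no camera call.
A pose or a line that the arm cannot do raises manip.PlanningError and nothing moves.
- manip.job_done(): hands the job in; it is judged then, once.
The state is a dict: "clock": time; "joint_positions": joint angles; "joint_velocities": joint speeds; "effort": joint torques, N m; "position": TCP position; "eef_rot": TCP orientation; "ft_force": force on the tool from outside, world axes, zero at the start; "ft_torque": the same for the moment, N m; "width": finger opening in mm; "grip_force": force on a finger pad.
Only numpy, scipy, OpenCV 4.12 (cv2) and the standard library are available. Lean on these libraries where they do the work, as an engineer would, in place of code of your own. Each camera call takes 0.05 s, during which the arm holds its last target. There are 200 camera calls.

## Working session

There is one attempt and no reset: what is moved stays moved. The work goes in short steps, each a Python script; the robot and the scene stay as the last script left them, time stands still between calls to the robot, and variables do not carry over. Pictures are saved under pics/ and viewed, at most 14 in all, crops included, and the job is handed in when it is done.

```bash
ls; mkdir -p pics; python3 - <<'E'
from rig import manip
import cv2,numpy as np
print(manip.get_state())
for n in("scene","top"):
    im,d=manip.get_image(n); np.savez(f"{n}0.npz",im=im,d=d)
    cv2.imwrite(f"pics/{n}0.png",cv2.resize(im[:,:,::-1],(800,600)))
    print(n,manip.camera_model(n), (d>0).mean())
print(manip.camera_model("wrist"))
E
```

```text
pics
{'clock': 0.0, 'joint_positions': array([1.06219450e+00, 4.87523558e-02, 9.75728171e-02, 1.62200630e+00,
       1.12317062e-05, 1.44303198e+00]), 'joint_velocities': array([ 0.00120718,  0.00050418, -0.00042525, -0.00014404,  0.00027067,
        0.00061732]), 'effort': array([ 5.13610503e-04, -3.38778985e+01,  3.20017540e+01,  2.02070572e-02,
       -6.42348766e-06, -4.75256059e-06]), 'position': array([194.82747805, 486.84216214, 230.10379543]), 'eef_rot': array([-0.59446564, -3.08406209,  0.00355866]), 'ft_force': array([-0.29169318, -0.07711645, -0.1968216 ]), 'ft_torque': array([0.0061382 , 0.00732804, 0.02033828]), 'grip_force': 0.0, 'width': 85.11946015859004}
scene {'fov_y': 51.28976685549155, 'cx': 264.1778494266528, 'cy': 187.70147372617305, 'R': array([[ 8.02298384e-01, -5.96922806e-01,  6.82725254e-04],
       [-3.51758821e-01, -4.73707406e-01, -8.07382824e-01],
       [ 4.82268633e-01,  6.47521781e-01, -5.90027549e-01]]), 't': array([-441.43035295,  257.55249251, 1245.687608  ])} 0.9959767659505209
top {'fov_y': 48.295221434866164, 'cx': 253.28242712899808, 'cy': 188.50570806275675, 'R': array([[ 0.01164635, -0.99983847, -0.01368894],
       [-0.98197942, -0.00885371, -0.18878039],
       [ 0.18862869,  0.01564086, -0.98192392]]), 't': array([  -7.6707757 ,  512.47042946, 1274.34239364])} 0.996246337890625
{'fov_y': 66.8342097671532, 'cx': 253.6259319408453, 'cy': 191.45028608466754, 'T_tool_cam': array([[ 5.70521611e-04, -9.47474347e-01, -3.19831263e-01,
         8.32123432e+01],
       [ 9.99999683e-01,  3.63046918e-04,  7.08322841e-04,
        -1.60565539e+00],
       [-5.55003967e-04, -3.19831565e-01,  9.47474254e-01,
        -1.42739727e+02],
       [ 0.00000000e+00,  0.00000000e+00,  0.00000000e+00,
         1.00000000e+00]])}
```

View pics/top0.png

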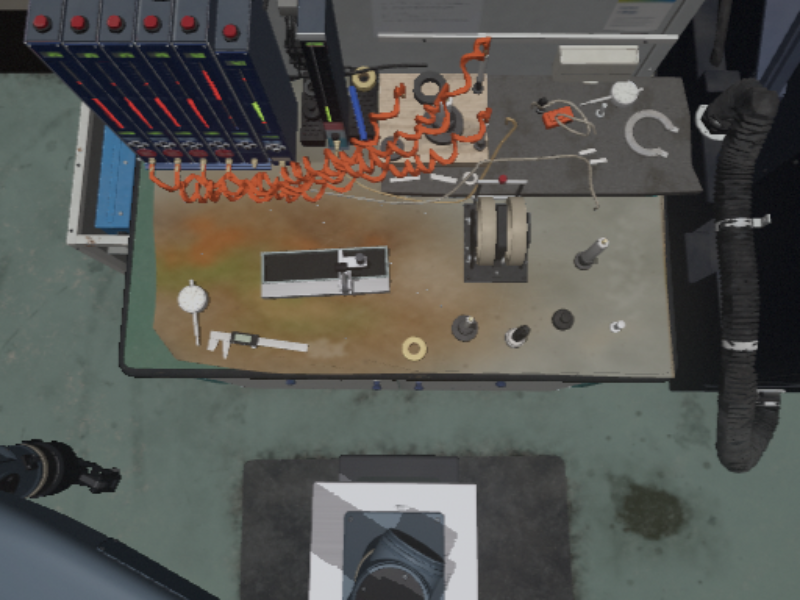

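View pics/scene0.png

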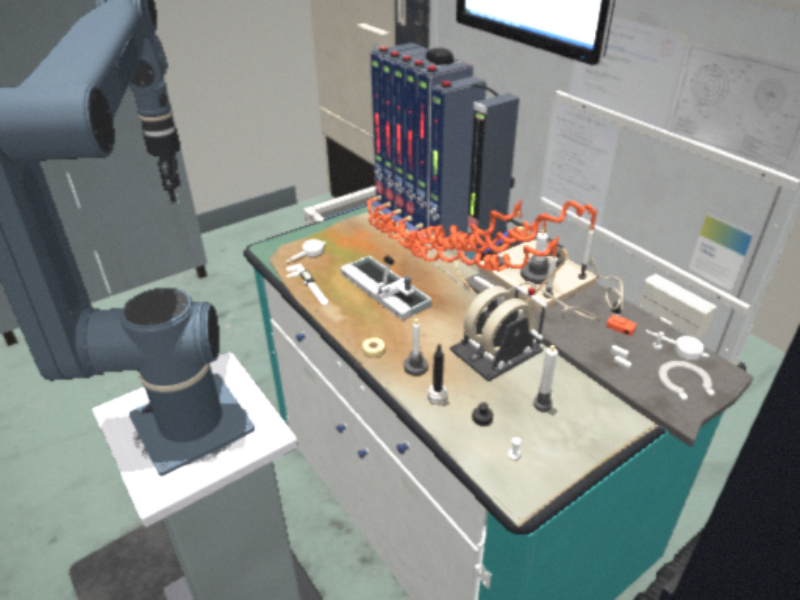

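All five parts are present. In the 800 px top view: plug_small (463,328), plug_black (515,338), magnet (563,320), stud (618,326), spindle (587,258). The box spans x 262–388 and y 250–296. Its fence is at about (348,280), so the fixed end is on the left (world +y). Next I'll do a rough localisation and a wrist view.

```bash
cat > h.py <<'E'
from rig import manip
import cv2,numpy as np
from scipy.spatial.transform import Rotation as Ro
def down(a):  # tool x axis at world angle a, tool pointing down; closing direction = (sin a,-cos a)
    c,s=np.cos(a),np.sin(a)
    return Ro.from_matrix(np.array([[c,s,0],[s,-c,0],[0,0,-1]])).as_rotvec()
def grab(name):
    st=manip.get_state(); im,d=manip.get_image(name); m=manip.camera_model(name)
    f=192/np.tan(np.radians(m["fov_y"]/2))
    if name=="wrist":
        T=m["T_tool_cam"]; Rt=Ro.from_rotvec(st["eef_rot"]).as_matrix()
        Rc=Rt@T[:3,:3]; C=Rt@T[:3,3]+st["position"]
    else: Rc=m["R"].T; C=-Rc@m["t"]
    return im,d,dict(f=f,cx=m["cx"],cy=m["cy"],R=Rc,C=C)
def rays(c,u,v):
    return np.stack([(u-c["cx"])/c["f"],(v-c["cy"])/c["f"],np.ones_like(u*1.)],-1)@c["R"].T
def cloud(d,c):
    v,u=np.mgrid[:384,:512].astype(float)
    return c["C"]+rays(c,u,v)*d[...,None]
def onplane(c,u,v,z):
    r=rays(c,np.asarray(u,float),np.asarray(v,float)); return c["C"]+r*((z-c["C"][2])/r[...,2])[...,None]
E
python3 - <<'E'
from h import *
def go(p,a):
    manip.move_ptp(p,down(a))
im,d,c=grab("top"); P=cloud(d,c)
tab=(P[...,0]>300)&(P[...,0]<700)&(abs(P[...,1])<650)
print("table z",np.median(P[tab][:,2]))
M=(tab&(P[...,2]>7)&(P[...,2]<200)).astype(np.uint8)
n,l,s,ce=cv2.connectedComponentsWithStats(M)
for i in range(1,n):
    if s[i,4]>8:
        q=P[l==i]; print(s[i,4],q.mean(0).round(),q.min(0).round(),q.max(0).round())
for i,(p,a) in enumerate([((430,190,330),np.pi),((430,-190,330),np.pi)]):
    try:
        go(p,a); im,d,c=grab("wrist"); np.savez(f"w{i}.npz",im=im,d=d,**c)
        cv2.imwrite(f"pics/w{i}.png",cv2.resize(im[:,:,::-1],(800,600)))
    except manip.PlanningError as e: print(i,e)
E
```

```text
table z -0.6465201146259005
14 [ 689. -355.  192.] [ 677. -358.  183.] [ 700. -352.  199.]
2113 [ 614. -198.   84.] [ 548. -270.    7.] [ 700. -140.  156.]
223 [ 591. -381.   78.] [ 576. -403.    7.] [ 613. -367.  165.]
1399 [553. 136.  28.] [511.  12.   7.] [621. 276. 128.]
317 [499. 409.  18.] [412. 384.   7.] [547. 439.  28.]
147 [ 472. -336.   21.] [ 453. -361.    9.] [ 492. -317.   41.]
219 [ 450. -138.   34.] [ 429. -165.    7.] [ 478. -115.  136.]
33 [ 459. -443.   31.] [ 453. -454.    7.] [ 468. -437.   45.]
163 [ 431. -236.   63.] [ 415. -260.    8.] [ 452. -221.  149.]
116 [427. 303.  10.] [410. 276.   7.] [442. 336.  17.]
151 [410. -39.  17.] [388. -62.   8.] [435. -18.  22.]
19 [395. 441.  10.] [383. 425.   7.] [415. 459.  15.]
11 [390. 394.   8.] [378. 386.   7.] [397. 406.  11.]
```

```bash
ls pics
```

```text
scene0.png
top0.png
w0.png
w1.png
```

View pics/w0.png

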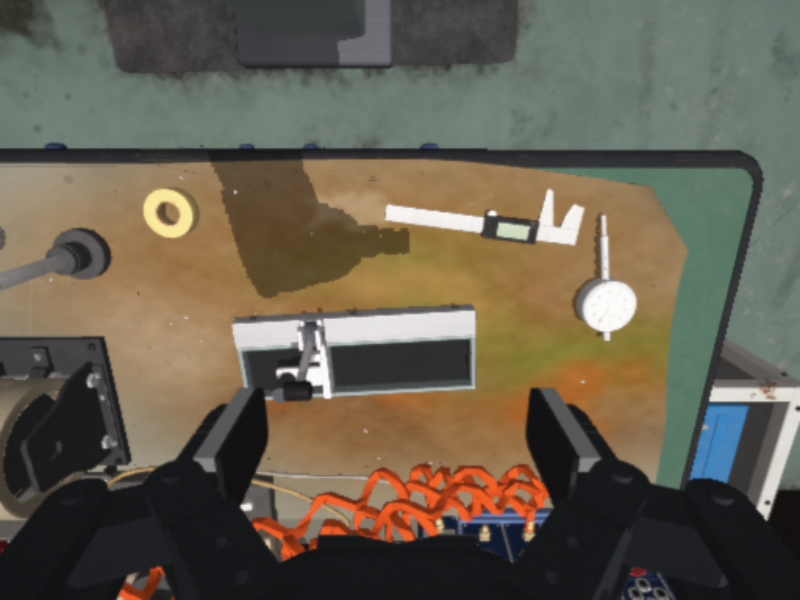

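View pics/w1.png

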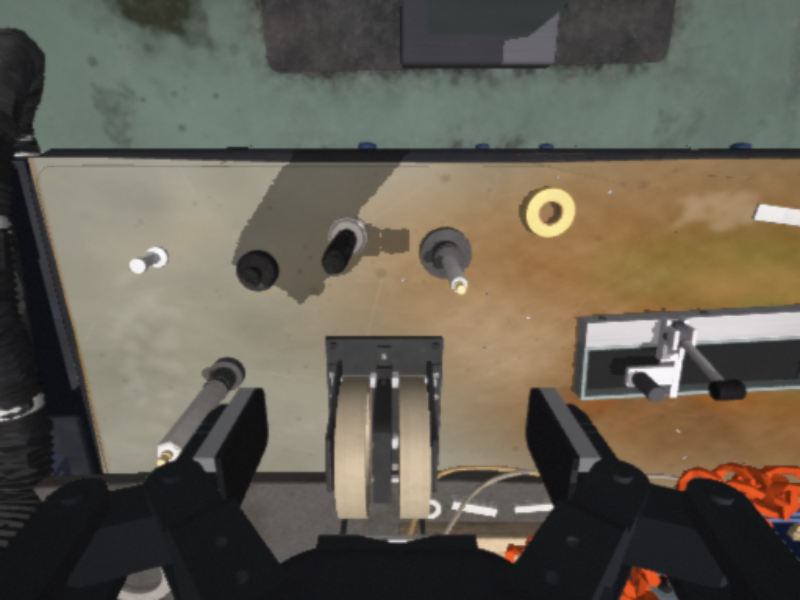

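The wrist views show the box with its fixed end on the right (475,350) and the rail on the robot side. The lever is leaning in over the box (knob at 293,390). The five parts stand clear of each other in w1. Next I'll fit the poses from the depth clouds.

```bash
cat >> h.py <<'E'
PARTS=dict(plug_small=(450,-138,53,18),plug_black=(431,-236,40,26),spindle=(591,-381,38,17),magnet=(472,-336,43,22),stud=(459,-443,22,10))
def fitparts(P,near=None,names=PARTS):
    out={}
    for k in names:
        x,y,D,h=PARTS[k]
        if near and k in near: x,y=near[k]
        m=(np.hypot(P[...,0]-x,P[...,1]-y)<(75 if k=="magnet" else 45))&(P[...,2]>5)&(P[...,2]<h+2)
        n,l,s,_=cv2.connectedComponentsWithStats(m.astype(np.uint8))
        if n<2: continue
        q=P[l==1+np.argmax(s[1:,4])][:,:2].astype(np.float32)
        ce,r=cv2.minEnclosingCircle(q); out[k]=np.array(ce); print(k,len(q),np.round(ce,1),"D",round(2*r,1),D)
    return out
def boxfit(P,zr=(15,26)):
    m=(abs(P[...,0]-555)<75)&(abs(P[...,1]-140)<170)&(P[...,2]>zr[0])&(P[...,2]<zr[1])
    return cv2.minAreaRect(P[m][:,:2].astype(np.float32))
E
python3 - <<'E'
from h import *
for i in (0,1):
    z=np.load(f"w{i}.npz"); c={k:z[k] for k in("f","cx","cy","R","C")}; P=cloud(z["d"],c)
    t=(P[...,2]>-15)&(P[...,2]<15); print("table",np.median(P[t][:,2]))
    if i: fitparts(P)
    else:
        print(boxfit(P)); print(boxfit(P,(17,24)))
        m=(abs(P[...,0]-555)<90)&(abs(P[...,1]-140)<170)
        for lo,hi in((100,135),(60,75),(46,56),(30,38)):
            q=P[m&(P[...,2]>lo)&(P[...,2]<hi)]; print(lo,len(q),np.median(q,0).round(1),q.min(0).round(1),q.max(0).round(1))
z=np.load("top0.npz"); _,_,c=grab("top"); P=cloud(z["d"],c); fitparts(P); print(boxfit(P))
E
```

```text
table -0.08172956292963818
((563.4022216796875, 145.00405883789062), (98.63761138916016, 259.0693359375), 2.955658435821533)
((564.7866821289062, 145.16908264160156), (96.59036254882812, 258.82373046875), 3.4473495483398438)
100 267 [546.4 103.5 123.5] [541.5  90.7 100.2] [557.2 114.4 127.7]
60 117 [576.7  73.   69.5] [532.4  64.5  60.1] [591.6 106.2  74.9]
46 179 [531.   98.9  50.4] [520.1  65.4  46.1] [578.7 112.8  55.7]
30 412 [574.6 106.1  34.2] [515.4  60.6  30.1] [607.7 117.1  37.8]
table -0.11545104598479838
plug_small 499 [ 452.6 -139.4] D 53.5 53
plug_black 309 [ 433.1 -239.5] D 39.7 40
spindle 196 [ 594.  -383.6] D 38.5 38
magnet 412 [ 470.9 -336.7] D 42.5 43
stud 70 [ 457.6 -442.5] D 22.1 22
plug_small 129 [ 453.1 -140.2] D 52.6 53
plug_black 75 [ 434.8 -241. ] D 40.7 40
spindle 51 [ 594.8 -384.7] D 37.0 38
magnet 115 [ 474.2 -339.2] D 46.3 43
stud 11 [ 460.5 -440.6] D 19.0 22
((564.613525390625, 144.11407470703125), (98.87996673583984, 260.672119140625), 3.162771701812744)
```

```bash
python3 - <<'E'
from h import *
A=[]
for i,p in enumerate([(500,145,270),(520,100,230)]):
    manip.move_ptp(p,down(np.pi+np.radians(3.2))); im,d,c=grab("wrist"); P=cloud(d,c)
    print(p,boxfit(P,(17,24)),"rail/wall")
    m=(abs(P[...,0]-555)<90)&(abs(P[...,1]-120)<150)
    for lo,hi in((110,135),(67,74),(47,56),(32,37)):
        q=P[m&(P[...,2]>lo)&(P[...,2]<hi)]
        if len(q)>5: print(lo,len(q),np.median(q,0).round(1),cv2.minAreaRect(q[:,:2].astype(np.float32)))
    np.savez(f"c{i}.npz",im=im,d=d,**c)
    cv2.imwrite(f"pics/c{i}.png",cv2.resize(im[:,:,::-1],(800,600)))
E
```

```text
(500, 145, 270) ((564.85302734375, 145.6175994873047), (96.37940216064453, 260.1866455078125), 3.3902385234832764) rail/wall
110 350 [547.3 103.  124.2] ((549.95361328125, 102.57131958007812), (16.350162506103516, 23.125215530395508), 4.751794338226318)
67 163 [581.4  74.   70. ] ((561.7897338867188, 84.07334899902344), (16.86791229248047, 66.24732971191406), 61.77372360229492)
47 233 [531.3  98.2  50.9] ((551.9876098632812, 91.99459838867188), (27.898754119873047, 72.5474853515625), 65.91243743896484)
32 393 [573.8 109.   34.3] ((561.989013671875, 87.40824890136719), (91.4583969116211, 55.565521240234375), 1.8575996160507202)
(520, 100, 230) ((564.7247314453125, 145.5159912109375), (96.1667251586914, 260.0897521972656), 3.3904316425323486) rail/wall
110 472 [547.4 102.  124.3] ((549.8787231445312, 102.2675552368164), (16.5123233795166, 23.621896743774414), 3.4595181941986084)
67 201 [581.6  73.4  70. ] ((563.7426147460938, 87.35507202148438), (17.15131187438965, 65.80661010742188), 52.431602478027344)
47 291 [531.2  98.2  51.2] ((551.778564453125, 91.86611938476562), (27.954519271850586, 72.43312072753906), 66.20951843261719)
32 470 [573.1  92.1  34.3] ((562.2420654296875, 87.55912780761719), (92.80149841308594, 55.420352935791016), 1.4023690223693848)
```

View pics/c1.png

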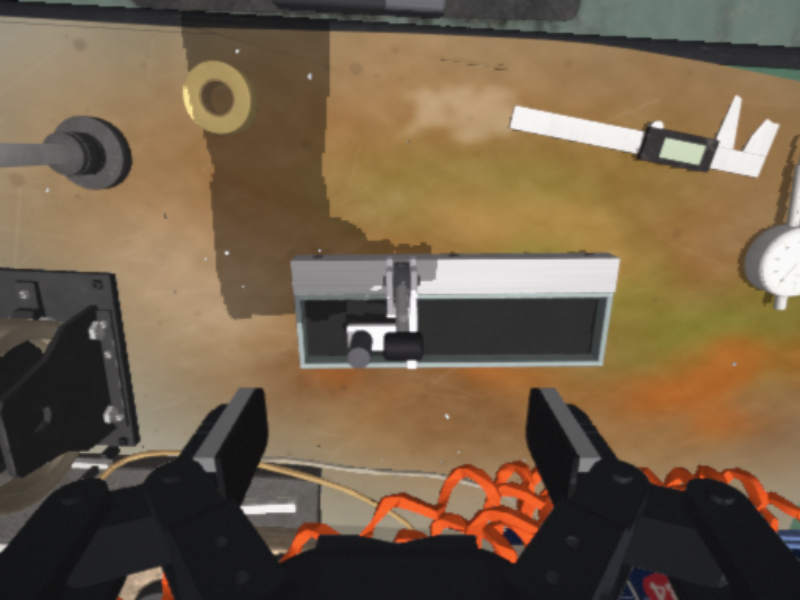

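The close view shows the lever knob at (403,346), the post at (358,348) and the channel ending at (603,330). I'll now pinch the knob and flip the lever free.

```bash
cat >> h.py <<'E'
YAW=np.radians(3.39); BX=np.array([np.cos(YAW),np.sin(YAW)]); BY=np.array([-np.sin(YAW),np.cos(YAW)])
O=np.array([579.0,146.4])
def w(bx,by): return O+bx*BX+by*BY
def b(p): d=np.asarray(p)[:2]-O; return np.array([d@BX,d@BY])
AY=np.pi+YAW       # closes along box y
AX=np.pi/2+YAW     # closes along box x
def P3(xy,z): return [xy[0],xy[1],z]
def rep(t=""):
    s=manip.get_state(); print(t,round(s["clock"],1),"p",s["position"].round(1),"b",b(s["position"]).round(1),"F",s["ft_force"].round(1),"w",round(float(s["width"]),1),"g",round(float(s["grip_force"]),1))
E
python3 - <<'E'
from h import *
k0=np.array([550.,102.4])
manip.move_ptp(P3(k0,190),down(AY)); manip.move_gripper(50)
print(manip.move_linear(P3(k0,102),feed=120,stop_force=10)); rep()
manip.move_gripper(15); rep("grip")
th0=np.radians(15)
for dg in np.arange(7,-63,-8):
    t=np.radians(dg)
    xy=k0+80*(np.sin(t)-np.sin(th0))*BX
    manip.move_linear(P3(xy,102+80*(np.cos(t)-np.cos(th0))),feed=80); rep(int(dg))
E
```

```text
False
 6.6 p [550.6 102.4 102.8] b [-31.  -42.2] F [ 0.7 -0.9  0.7] w 49.9 g 0.0
grip 6.9 p [551.1 103.  103.6] b [-30.4 -41.7] F [-0.1  1.7  4.5] w 22.8 g 60.8
7 7.2 p [541.4 102.3 105.3] b [-40.2 -41.8] F [3.8 2.8 0.8] w 22.7 g 59.9
-1 7.5 p [530.  101.5 105.8] b [-51.5 -41.9] F [3.9 2.8 0.7] w 22.7 g 58.8
-9 7.8 p [518.6 100.7 104.8] b [-63.  -42.1] F [4.8 2.7 1.5] w 23.1 g 58.8
-17 8.1 p [506.7  99.9 102.2] b [-74.9 -42.1] F [4.1 2.8 4.5] w 22.8 g 58.6
-25 8.4 p [495.6  99.2  98.1] b [-86.  -42.2] F [1.9 2.2 6. ] w 22.2 g 58.4
-33 8.7 p [485.3  98.5  92.5] b [-96.4 -42.3] F [0.3 2.  6.4] w 22.7 g 58.4
-41 9.0 p [475.7  97.9  85.4] b [-106.   -42.3] F [-0.5  0.7  6.4] w 22.7 g 58.4
-49 9.3 p [467.3  97.3  77. ] b [-114.4  -42.4] F [-0.8  1.   5.5] w 22.5 g 58.5
-57 9.6 p [460.3  96.8  67.8] b [-121.4  -42.5] F [-1.4 -0.2  5.2] w 22.2 g 60.9
```

```bash
python3 - <<'E'
from h import *
k0=np.array([550.,102.4])
t=np.radians(-61.5); xy=k0+80*(np.sin(t)-np.sin(np.radians(15)))*BX
manip.move_linear(P3(xy,102+80*(np.cos(t)-np.cos(np.radians(15)))),feed=60); rep("end")
manip.move_gripper(50); p=manip.get_state()["position"]
manip.move_linear([p[0],p[1],190]); rep()
g=w(-1,-74)
manip.move_ptp(P3(g,150),down(AX)); manip.move_gripper(46)
print(manip.move_linear(P3(g,44),feed=100,stop_force=10)); rep()
manip.move_gripper(10); rep("grip")
im,d,c=grab("top"); P=cloud(d,c)
E
```

```text
end 9.8 p [457.2  96.6  62.5] b [-124.5  -42.5] F [-1.3  0.   5.5] w 22.1 g 63.4
 11.2 p [457.7  96.8 188.9] b [-124.   -42.4] F [ 0.3 -0.6 -0.4] w 49.9 g 0.0
False
 14.0 p [583.2  72.5  45. ] b [ -0.2 -74.1] F [-0.1 -0.  -0.4] w 45.9 g 0.0
grip 14.4 p [585.1  72.6  45.5] b [  1.7 -74.1] F [ 4.9 -0.2  0.1] w 16.0 g 58.5
```

```bash
python3 - <<'E'
from h import *
for bx in (1,2,3): manip.move_linear(P3(w(bx,-74),44),feed=30); manip.hold(.3); rep(bx)
manip.move_linear(P3(w(2,-120),44),feed=60); manip.hold(.2); rep("a")
print(manip.move_linear(P3(w(2,-153),44),feed=40,stop_force=14)); manip.hold(.3); rep("back")
for bx in (1,3): manip.move_linear(P3(w(bx,manip.get_state() and b(manip.get_state()["position"])[1]),44),feed=30); manip.hold(.3); rep(bx)
E
```

```text
1 15.0 p [585.1  72.6  45.4] b [  1.7 -74. ] F [0.6 0.6 4.4] w 16.3 g 59.2
2 15.5 p [585.1  72.6  45.4] b [  1.8 -74.1] F [-1.6 -0.3  7.2] w 15.6 g 59.4
3 16.1 p [585.2  72.6  45.4] b [  1.8 -74.1] F [-4.8 -0.4  8.6] w 16.1 g 59.6
a 17.2 p [587.9  26.7  45.4] b [   1.8 -120. ] F [-1.3  0.4  7.3] w 16.2 g 59.3
True
back 18.1 p [589.3   4.2  45.4] b [   1.8 -142.6] F [-1.2  0.9  4.6] w 16.1 g 59.1
1 18.7 p [589.3   4.2  45.4] b [   1.9 -142.6] F [-1.1  1.6  6.6] w 15.8 g 59.4
3 19.2 p [589.3   4.2  45.4] b [   1.9 -142.6] F [-5.4  0.8 10.4] w 15.9 g 59.7
```

```bash
cat >> h.py <<'E'
O=O+1.8*BX+1.0*BY   # corrected by gripping the post (in read-back coordinates)
BIAS=np.array([1.8,1.2])
def look(names=PARTS):
    manip.move_ptp((430,-260,330),down(np.pi)); im,d,c=grab("wrist")
    return {k:v+BIAS for k,v in fitparts(cloud(d,c),names=names).items()}
def ptp(xy,z,a):
    for aa in (a,a-np.pi,a+np.pi):
        try: manip.move_ptp(P3(xy,z),down(aa)); return aa
        except manip.PlanningError: pass
    raise RuntimeError("unreachable")
PZ=dict(stud=23,magnet=24.5,spindle=105,plug_black=97,plug_small=97)
def pick(k,xy,zt):
    ptp(xy,zt,AX); manip.move_gripper(60)
    print("hit",manip.move_linear(P3(xy,PZ[k]),feed=150,stop_force=10)); rep()
    manip.move_gripper(5); rep("gripped "+k)
    manip.move_linear(P3(xy,zt),feed=200)
def place(k,by,zt,bx=0,release=True):
    t=w(bx,by); ptp(t,zt,AX)
    z0=PZ[k]+4
    manip.move_linear(P3(t,z0+20),feed=200); manip.hold(.15)
    e=t-manip.get_state()["position"][:2]; t=t+e; print("corr",e.round(2))
    manip.move_linear(P3(t,z0+19),feed=60); rep("pre")
    h=manip.move_linear(P3(t,z0-3),feed=40,stop_force=5); rep(f"down hit={h} want z {z0}")
    return t,zt
def release(t,zt,wd=40):
    manip.move_gripper(wd); rep("rel"); manip.move_linear(P3(t,zt),feed=200)
E
python3 - <<'E'
from h import *
manip.move_gripper(46); rep(); p=manip.get_state()["position"]; manip.move_linear([p[0],p[1],230],feed=200)
f=look()
pick("stud",f["stud"],200)
r=place("stud",111,150)
E
```

```text
19.6 p [590.    4.2  43.2] b [   0.8 -143.6] F [ 0.3 -0.2 -0.1] w 46.0 g 0.0
plug_small 509 [ 452.3 -139.5] D 53.4 53
plug_black 290 [ 433.1 -239.7] D 39.5 40
spindle 183 [ 592.8 -383.1] D 37.4 38
magnet 411 [ 471.3 -337.1] D 42.9 43
stud 75 [ 457.8 -442.6] D 21.7 22
hit False
 25.4 p [ 460.3 -442.3   24.5] b [-155.1 -581.7] F [ 0.2 -0.4  1.1] w 60.0 g 0.0
gripped stud 25.9 p [ 460.  -441.9   23.8] b [-155.4 -581.3] F [ 0.2 -0.8  2.4] w 11.1 g 58.5
corr [-1.95 -0.52]
pre 30.5 p [572.5 257.9  46.8] b [ -1.7 110.7] F [0.8 0.4 0.8] w 11.1 g 58.4
down hit=True want z 27 31.0 p [572.1 257.7  27.7] b [ -2.1 110.5] F [-0.6 -0.1  3.5] w 11.2 g 59.0
```

```bash
python3 - <<'E'
import re
s=open("h.py").read()
s=s.replace("""manip.hold(.15)
    e=t-manip.get_state()["position"][:2]; t=t+e; print("corr",e.round(2))
""","manip.hold(.3)\n").replace("t=w(bx,by)","t=w(bx-.3,by)")
open("h.py","w").write(s)
E
python3 - <<'E'
from h import *
t=w(-.3,111)
manip.move_linear(P3(t,27.7),feed=30); manip.hold(.4); rep()
release(t,200,32)
f=look(["magnet"])
pick("magnet",f["magnet"],200)
im,d,c=grab("top")
r=place("magnet",75.5,150)
E
```

```text
31.7 p [574.  258.3  27.8] b [ -0.2 111. ] F [ 0.  -0.4  3.3] w 11.1 g 58.9
rel 32.0 p [573.4 258.1  26.9] b [ -0.8 110.9] F [-0.3 -0.7 -1. ] w 31.9 g 0.0
magnet 408 [ 471.3 -336.9] D 42.7 43
hit False
 38.2 p [ 473.9 -336.5   25.8] b [-135.3 -476.8] F [ 0.  -0.1  0.6] w 60.3 g 0.0
gripped magnet 38.7 p [ 473.3 -336.2   25.4] b [-135.9 -476.5] F [-2.3  0.2  5.2] w 15.5 g 58.5
pre 43.0 p [575.9 222.9  47.5] b [-0.3 75.5] F [ 0.   0.  -0.7] w 14.9 g 58.6
down hit=True want z 28.5 43.5 p [575.7 223.   29.4] b [-0.5 75.6] F [-0.2  0.5  3.6] w 15.2 g 58.9
```

```bash
python3 - <<'E'
from h import *
release(w(-.3,75.5),230,32)
manip.move_ptp((500,145,270),down(AY)); im,d,c=grab("wrist"); P=cloud(d,c); cv2.imwrite("pics/m1.png",cv2.resize(im[:,:,::-1],(800,600)))
fitparts(P,near=dict(magnet=w(0,75)),names=[])
for (a,z0,z1) in ((111,38,50),(75.5,36,44),(75.5,22,29)):
    m=(np.hypot(*np.moveaxis(P[...,:2]-w(0,a),-1,0))<30)&(P[...,2]>z0)&(P[...,2]<z1)
    ce,r=cv2.minEnclosingCircle(P[m][:,:2].astype(np.float32)); print(a,b(np.array(ce)+BIAS).round(1),2*r)
f=look(["spindle","magnet"][:1])
pick("spindle",f["spindle"],280)
r=place("spindle",32,280)
E
```

```text
rel 43.8 p [574.5 222.6  28. ] b [-1.7 75.3] F [-0.7  0.1  0.5] w 32.0 g 0.0
111 [  0.9 100.7] 38.30826950073242
75.5 [-0.6 83. ] 20.43741798400879
75.5 [-3.4 82.6] 35.93375778198242
spindle 193 [ 593.2 -383.6] D 38.3 38
hit False
 51.1 p [ 595.7 -383.   106.7] b [ -16.4 -530.5] F [-0.4 -0.9  0.5] w 59.9 g 0.0
gripped spindle 51.6 p [ 595.6 -382.8  106.1] b [ -16.5 -530.3] F [0.7 0.6 2.8] w 20.2 g 58.6
pre 56.1 p [578.4 179.5 127.9] b [-0.4 32.1] F [-0.   0.  -3.7] w 20.4 g 58.7
down hit=True want z 109 56.5 p [578.6 179.5 110.1] b [-0.3 32. ] F [ 0.6 -0.1  4.3] w 20.5 g 59.3
```

View pics/m1.png

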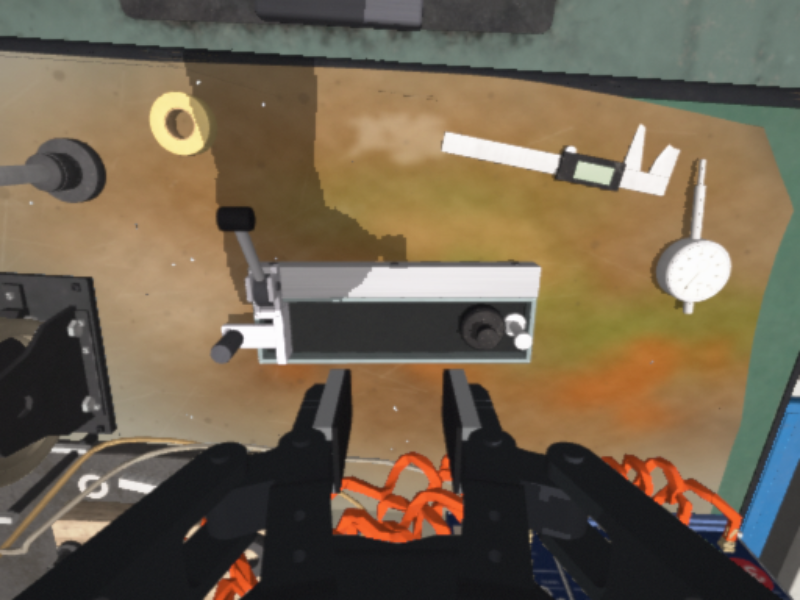

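The image shows the stud (515,325) standing by the end wall and the magnet (485,328) next to it, with the fence fully back and the lever out. Next are the spindle release, plug_black and plug_small.

```bash
python3 - <<'E'
from h import *
release(w(-.3,32),280,45)
f=look(["plug_black","plug_small"])
pick("plug_black",f["plug_black"],280)
place("plug_black",-10,280); release(w(-.3,-10),280,45)
pick("plug_small",f["plug_small"],280)
place("plug_small",-59,280)
E
```

```text
rel 56.9 p [576.9 179.2 107.7] b [-1.9 31.8] F [-0.5  0.3 -0.2] w 45.0 g 0.0
plug_black 294 [ 433.1 -239.6] D 39.6 40
plug_small 506 [ 452.3 -139.4] D 53.4 53
hit False
 63.1 p [ 435.6 -239.    98.2] b [-167.7 -377.2] F [-0.3  0.1  0.1] w 60.2 g 0.0
gripped plug_black 63.5 p [ 435.2 -238.9   97.9] b [-168.1 -377.1] F [-1.5  1.   3.4] w 19.2 g 59.0
pre 67.6 p [580.9 137.6 119.9] b [-0.4 -9.9] F [-0.4 -0.6 -2.8] w 19.0 g 58.7
down hit=True want z 101 68.0 p [580.9 137.5 101.9] b [-0.4 -9.9] F [-0.5 -0.7  4.6] w 19.1 g 59.4
rel 68.4 p [579.4 137.3  99.8] b [ -1.9 -10.1] F [-0.9  0.3  0.2] w 45.4 g 0.0
hit False
 72.3 p [ 455.  -138.6   98.2] b [-142.5 -278.1] F [-0.1  0.3  0.3] w 59.9 g 0.0
gripped plug_small 72.8 p [ 454.3 -138.4   97.6] b [-143.1 -278. ] F [-0.4 -0.6  3.3] w 11.6 g 58.4
pre 76.3 p [583.8  88.7 119.9] b [ -0.4 -58.9] F [ 0.2 -0.3 -4. ] w 11.5 g 58.5
down hit=True want z 101 76.8 p [583.8  88.5 101.6] b [ -0.4 -59. ] F [-0.   0.1  4.5] w 11.5 g 59.4
```

```bash
python3 - <<'E'
from h import *
release(w(-.3,-59),280,45)
manip.move_ptp((500,145,290),down(AY)); im,d,c=grab("wrist"); P=cloud(d,c); cv2.imwrite("pics/m2.png",cv2.resize(im[:,:,::-1],(800,600)))
E
```

```text
rel 77.2 p [582.1  88.5  99.1] b [ -2.2 -59. ] F [ 0.2 -0.5  0.5] w 45.0 g 0.0
```

View pics/m2.png

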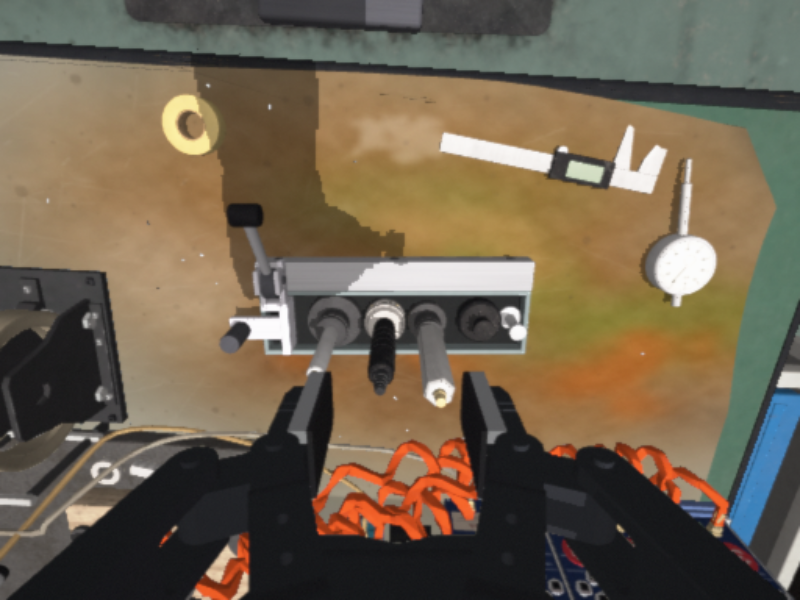

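All five parts stand upright in one row between the fence (287,310) and the end wall (528,310). Now I'll push the fence up.

```bash
python3 - <<'E'
from h import *
g=w(-.3,-143.6)
manip.move_ptp(P3(g,200),down(AX)); manip.move_gripper(46)
print(manip.move_linear(P3(g,44),feed=120,stop_force=10)); manip.move_gripper(10); rep("grip")
print(manip.move_linear(P3(w(-.3,-108),44),feed=20,stop_force=20)); rep("pushed"); manip.hold(.4); rep()
E
```

```text
False
grip 82.9 p [589.3   4.1  45.1] b [   0.  -143.7] F [-1.7  0.2  4.7] w 16.2 g 58.5
False
pushed 84.8 p [587.4  35.4  45.1] b [   0.  -112.3] F [-0.8 -9.   5.6] w 16.0 g 59.0
 85.2 p [587.4  35.4  45.1] b [   0.  -112.3] F [-1.9 -8.5  5. ] w 15.9 g 59.0
```

```bash
python3 - <<'E'
from h import *
for y in (-104,-100): print(manip.move_linear(P3(w(-.3,y),44),feed=20,stop_force=18)); manip.hold(.3); rep(y)
p=b(manip.get_state()["position"]); manip.move_linear(P3(w(-.3,p[1]),44),feed=20); manip.hold(.2); rep("relaxed")
manip.move_gripper(46); q=w(-.3,p[1]); manip.move_linear(P3(q,280),feed=200)
manip.move_ptp((500,145,300),down(AY)); im,d,c=grab("wrist"); P=cloud(d,c); cv2.imwrite("pics/m3.png",im[170:270,130:390,::-1].repeat(3,0).repeat(3,1))
m=(np.hypot(*np.moveaxis(P[...,:2]-w(-119,p[1]+32),-1,0))<30)&(P[...,2]>75)&(P[...,2]<95)
r=cv2.minAreaRect(P[m][:,:2].astype(np.float32)); print("knob",r,b(np.array(r[0])+BIAS), P[m][:,2].max())
E
```

```text
False
-104 85.9 p [587.1  39.9  45.1] b [   0.  -107.8] F [-2.6 -7.4  5.7] w 15.6 g 59.0
False
-100 86.5 p [587.   41.7  45.1] b [   0. -106.] F [ -2.5 -12.6   3.8] w 15.9 g 59.0
relaxed 87.2 p [587.   41.2  45. ] b [  -0.  -106.5] F [-1.3 -0.5  5.6] w 16.0 g 59.0
knob ((476.8287658691406, 65.35269927978516), (31.814735412597656, 24.06664276123047), 2.690502882003784) [-106.71714322  -74.77241444] 94.98531503782306
```

View pics/m3.png

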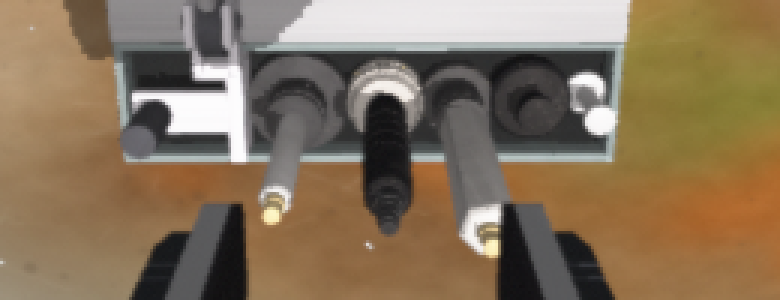

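The crop shows a slightly staggered row, with the magnet (527,95) and stud (587,90) close to the wall. I'll measure the contacts.

```bash
cat >> h.py <<'E'
def row(P,guess):
    out={}
    for k,y in guess.items():
        D,h=PARTS[k][2:]
        m=(np.hypot(*np.moveaxis(P[...,:2]+BIAS-w(0,y),-1,0))<D/2+4)&(abs(P[...,2]-h-4)<2.5)
        n,l,s,_=cv2.connectedComponentsWithStats(m.astype(np.uint8),connectivity=8)
        q=P[l==1+np.argmax(s[1:,4])][:,:2].astype(np.float32); ce,r=cv2.minEnclosingCircle(q)
        out[k]=b(np.array(ce)+BIAS); print(k,len(q),out[k].round(1),"D",round(2*r,1),D)
    ks=list(out)
    for a,c in zip(ks,ks[1:]): print(a,c,"gap",round(float(np.hypot(*(out[a]-out[c]))-(PARTS[a][2]+PARTS[c][2])/2),1))
    return out
E
python3 - <<'E'
from h import *
g=dict(stud=113,magnet=83,spindle=40,plug_black=3,plug_small=-36)
for i,(p,a) in enumerate([((500,145,300),AY),((640,90,330),AY-np.pi)]):
    try: manip.move_ptp(p,down(a))
    except manip.PlanningError as e: print(e); continue
    im,d,c=grab("wrist"); P=cloud(d,c); np.savez(f"r{i}.npz",im=im,d=d,**c); row(P,g)
    m=(abs(P[...,2]-34)<1.5)&(abs((P[...,:2]+BIAS-O)@BX)<24)&(abs((P[...,:2]+BIAS-O)@BY+66)<12)
    print("face",np.percentile((P[m][:,:2]+BIAS-O)@BY,[90,99,100]).round(1),m.sum())
    cv2.imwrite(f"pics/r{i}.png",cv2.resize(im[:,:,::-1],(800,600)))
E
```

```text
stud 8 [ -3. 112.] D 7.2 22
magnet 8 [-5.2 81.8] D 8.8 43
spindle 10 [-8.9 25.2] D 12.1 38
plug_black 171 [-1.6  8.4] D 33.6 40
plug_small 17 [-0.8 -8. ] D 21.0 53
stud magnet gap -2.3
magnet spindle gap 16.3
spindle plug_black gap -20.7
plug_black plug_small gap -30.1
face [-63.5 -62.6 -62.4] 212
stud 14 [  1.2 111.7] D 11.9 22
magnet 9 [ 3.6 81.3] D 9.1 43
spindle 15 [ 6.9 43.1] D 20.1 38
plug_black 157 [0. 9.] D 33.5 40
plug_small 8 [ 5.5 -9.5] D 8.1 53
stud magnet gap -2.0
magnet spindle gap -2.1
spindle plug_black gap -4.2
plug_black plug_small gap -27.2
face [-62.9 -62.8 -62.8] 199
```

```bash
python3 - <<'E'
from h import *
for i in (0,1):
    z=np.load(f"r{i}.npz"); c={k:z[k] for k in("f","cx","cy","R","C")}; P=cloud(z["d"],c)
    Q=P[...,:2]+BIAS-O; bx,by=Q@BX,Q@BY
    m=(abs(bx)<27)&(by>-62)&(by<125)&(P[...,2]<40)
    hst,e=np.histogram(P[m][:,2],np.arange(-2,41,2)); print(dict(zip(e[:-1].astype(int),hst)))
    # occupancy map of points above floor+4, 10..40mm
    img=np.zeros((230,80),np.float32)
    mm=(abs(bx)<38)&(by>-100)&(by<128)
    vv=(127-by[mm]).astype(int)//1; uu=(bx[mm]+39).astype(int)
    np.maximum.at(img,(np.clip(vv,0,229),uu),P[mm][:,2])
    big=cv2.resize(cv2.applyColorMap(np.clip(img*5,0,255).astype(np.uint8),cv2.COLORMAP_JET),None,fx=3,fy=2.6,interpolation=cv2.INTER_NEAREST)
    H=big if i==0 else np.hstack([H,big])
cv2.imwrite("pics/map.png",H); print(H.shape)
a=cv2.imread("pics/r0.png"); bb=cv2.imread("pics/r1.png"); 
cv2.imwrite("pics/rr.png",np.vstack([cv2.resize(a[220:370,230:560],(792,298)),cv2.resize(bb[150:450,200:640],(440,300))[:, :].copy() if False else cv2.resize(bb[100:420],(792,298))]))
E
```

```text
{np.int64(-2): np.int64(0), np.int64(0): np.int64(0), np.int64(2): np.int64(171), np.int64(4): np.int64(554), np.int64(6): np.int64(62), np.int64(8): np.int64(71), np.int64(10): np.int64(82), np.int64(12): np.int64(58), np.int64(14): np.int64(103), np.int64(16): np.int64(447), np.int64(18): np.int64(279), np.int64(20): np.int64(258), np.int64(22): np.int64(106), np.int64(24): np.int64(41), np.int64(26): np.int64(48), np.int64(28): np.int64(93), np.int64(30): np.int64(114), np.int64(32): np.int64(23), np.int64(34): np.int64(17), np.int64(36): np.int64(37), np.int64(38): np.int64(73)}
{np.int64(-2): np.int64(0), np.int64(0): np.int64(0), np.int64(2): np.int64(185), np.int64(4): np.int64(595), np.int64(6): np.int64(76), np.int64(8): np.int64(63), np.int64(10): np.int64(58), np.int64(12): np.int64(41), np.int64(14): np.int64(78), np.int64(16): np.int64(407), np.int64(18): np.int64(261), np.int64(20): np.int64(207), np.int64(22): np.int64(115), np.int64(24): np.int64(41), np.int64(26): np.int64(38), np.int64(28): np.int64(80), np.int64(30): np.int64(100), np.int64(32): np.int64(18), np.int64(34): np.int64(27), np.int64(36): np.int64(24), np.int64(38): np.int64(66)}
(598, 480, 3)
```

View pics/rr.png

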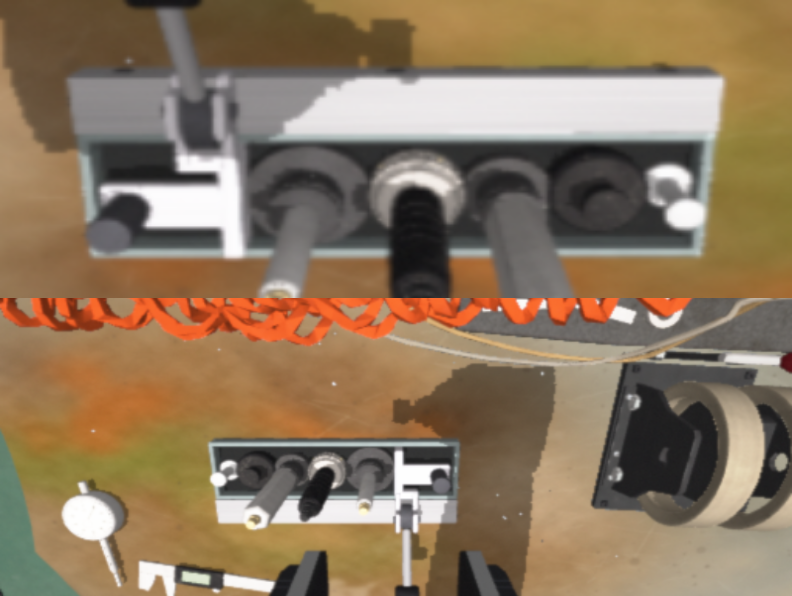

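```bash
python3 - <<'E'
from h import *
Ps=[]
for i in (0,1):
    z=np.load(f"r{i}.npz"); c={k:z[k] for k in("f","cx","cy","R","C")}; Ps.append(cloud(z["d"],c).reshape(-1,3))
bands=dict(stud=(112,[(37,49),(5,15)],16),magnet=(82,[(28,43)],16),spindle=(44,[(52,75),(75,100)],20),plug_black=(8,[(34,60),(60,90),(28,33)],25),plug_small=(-36,[(48,70),(70,100)],14))
for k,(y,bs,rad) in bands.items():
  for lo,hi in bs:
    r=[]
    for P in Ps+[np.vstack(Ps)]:
        Q=P[:,:2]+BIAS-O; B=np.stack([Q@BX,Q@BY],1)
        m=(P[:,2]>lo)&(P[:,2]<hi)&(abs(B[:,1]-y)<rad+2)&(abs(B[:,0])<27)
        q=B[m]
        if len(q)<6: continue
        ce,rr=cv2.minEnclosingCircle(q.astype(np.float32)); r.append((len(q),np.round(ce,1).tolist(),round(2*rr,1)))
    print(k,lo,hi,r)
E
```

```text
stud 37 49 [(94, [-1.0, 113.6], 15.4), (87, [-0.7, 113.5], 15.4), (181, [-0.9, 113.6], 15.6)]
stud 5 15 [(192, [-0.3, 110.7], 59.7), (204, [0.2, 112.2], 58.7), (396, [0.0, 111.4], 59.7)]
magnet 28 43 [(145, [-0.8, 84.3], 20.1), (132, [-0.7, 84.4], 20.1), (277, [-0.8, 84.3], 20.2)]
spindle 52 75 [(97, [-0.6, 45.7], 22.5), (88, [0.4, 45.9], 22.9), (185, [0.0, 45.8], 23.6)]
spindle 75 100 [(131, [-0.1, 45.8], 22.9), (109, [0.7, 45.6], 22.7), (240, [0.2, 45.7], 23.2)]
plug_black 34 60 [(104, [-1.2, 16.8], 37.1), (96, [1.9, 16.9], 37.6), (200, [0.9, 16.9], 38.2)]
plug_black 60 90 [(125, [-1.0, 16.8], 37.1), (100, [1.2, 16.3], 37.2), (225, [0.7, 16.4], 37.3)]
plug_black 28 33 [(162, [-2.6, 13.5], 43.1), (156, [0.2, 13.5], 42.1), (318, [-1.4, 13.6], 43.2)]
plug_small 48 70 [(56, [0.3, -36.6], 13.6), (42, [2.6, -36.9], 13.1), (98, [0.9, -36.7], 14.5)]
plug_small 70 100 [(92, [-0.2, -36.5], 13.4), (64, [2.2, -37.0], 13.5), (156, [0.9, -36.6], 14.6)]
```

The row is compact: every centre distance is at or below touching, and the fence face meets plug_small. Now I'll lock the lever.

```bash
python3 - <<'E'
from h import *
def kp(deg):
    t=np.radians(deg); return P3(w(-50+80*np.sin(t)-.3,-74.8), 39+80*np.cos(t)-15)
p=kp(-60)
ptp(p[:2],200,AY); manip.move_gripper(48)
print(manip.move_linear(p,feed=150,stop_force=10)); rep()
manip.move_gripper(15); rep("grip")
for dg in list(np.arange(-52,13,8))+[14,17,19]:
    manip.move_linear(kp(dg),feed=70); rep(int(dg))
manip.hold(.3); rep()
manip.move_gripper(36); q=manip.get_state()["position"]; manip.move_linear([q[0],q[1],290],feed=150)
manip.move_ptp((500,145,300),down(AY)); im,d,c=grab("wrist"); P=cloud(d,c); np.savez("r0.npz",im=im,d=d,**c)
cv2.imwrite("pics/f.png",cv2.resize(im[:,:,::-1],(800,600)))
Q=P[...,:2]+BIAS-O; B=np.stack([Q@BX,Q@BY],-1)
m=(P[...,2]>108)&(P[...,2]<130)&(abs(B[...,1]+74)<20)&(abs(B[...,0]+35)<35)
r=cv2.minAreaRect(B[m].astype(np.float32)); print("knob",r,np.median(P[m][:,2]))
for k,y,lo,hi,rad in(("stud",113.6,37,49,16),("magnet",84.3,28,43,16),("spindle",45.8,75,100,18),("plug_black",8.7,60,90,15),("plug_small",-36.6,70,100,12)):
    mm=(P[...,2]>lo)&(P[...,2]<hi)&(abs(B[...,1]-y)<rad)&(abs(B[...,0])<25)
    ce,rr=cv2.minEnclosingCircle(B[mm].astype(np.float32)); print(k,np.round(ce,1),round(2*rr,1))
m=(abs(P[...,2]-34)<1.5)&(abs(B[...,0])<24)&(abs(B[...,1]+66)<12); print("face",np.percentile(B[m][:,1],99))
E
```

```text
False
 97.1 p [466.6  65.8  65.1] b [-118.7  -74.8] F [0.6 0.2 0.3] w 48.3 g 0.0
grip 97.4 p [466.6  65.7  65.1] b [-118.8  -74.9] F [-0.5  0.9  2.4] w 22.9 g 58.6
-52 97.7 p [471.2  66.   71.7] b [-114.2  -74.9] F [ 3.1 -0.9 -8. ] w 22.8 g 59.5
-44 98.0 p [478.8  66.5  80.4] b [-106.6  -74.8] F [  2.5  -1.  -12.4] w 23.1 g 59.4
-36 98.3 p [487.7  67.   88.2] b [-97.7 -74.8] F [  2.2  -0.4 -13.7] w 22.9 g 59.5
-28 98.6 p [497.1  67.6  94.3] b [-88.2 -74.8] F [ -0.   -0.8 -12.4] w 23.2 g 59.6
-20 98.9 p [507.4  68.3  99.2] b [-77.8 -74.8] F [ -1.3  -0.4 -11.5] w 22.5 g 59.6
-12 99.2 p [518.2  68.9 102.5] b [-67.1 -74.8] F [ -2.1  -0.9 -10.3] w 22.6 g 59.6
-4 99.5 p [528.9  69.5 104.3] b [-56.4 -74.8] F [-4.8 -1.4 -6.6] w 23.1 g 59.4
4 99.9 p [540.4  70.2 104.7] b [-44.8 -74.8] F [-4.9 -1.1 -5.6] w 22.6 g 58.9
12 100.2 p [552.3  70.9 103.5] b [-32.9 -74.8] F [-4.2 -0.9 -3.9] w 22.8 g 58.9
14 100.4 p [554.3  71.  103.2] b [-30.9 -74.8] F [-6.7 -0.2 -0.6] w 22.9 g 59.0
17 100.7 p [558.8  71.4 102.2] b [-26.4 -74.7] F [-5.3 -0.2 -0.7] w 22.2 g 59.2
19 100.9 p [561.5  71.5 101.6] b [-23.7 -74.8] F [-5.4 -0.5  0.6] w 22.7 g 59.4
 101.2 p [561.4  71.4 101.5] b [-23.8 -74.8] F [-5.  -0.8 -2.1] w 22.8 g 59.3
knob ((-31.70092010498047, -74.3239517211914), (23.843795776367188, 15.843436241149902), 87.62953186035156) 124.05595670004195
stud [ -0.9 113.8] 15.5
magnet [-0.9 84.2] 19.7
spindle [ 0. 46.] 22.7
plug_black [-2.5  8.7] 21.0
plug_small [  0.1 -36.7] 13.3
face -62.5735101699023
```

View pics/f.png

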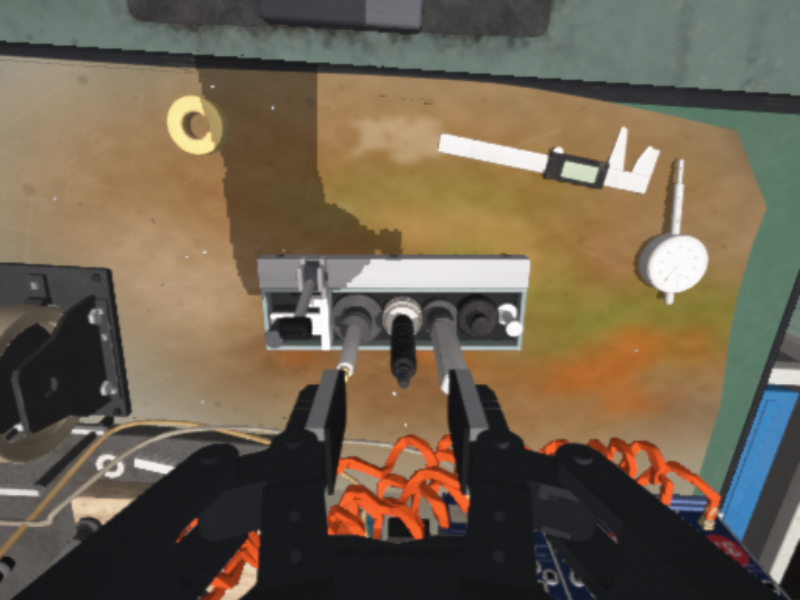

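```bash
python3 - <<'E'
from h import *
z=np.load("r0.npz"); c={k:z[k] for k in("f","cx","cy","R","C")}; P=cloud(z["d"],c)
Q=P[...,:2]+BIAS-O; B=np.stack([Q@BX,Q@BY],-1)
for k,x,y,r,lo,hi in(("magnet top",-.9,84.2,9,36,46),("stud top",-.9,113.8,6.5,40,52),("spindle tip",0,46,14,150,180),("black tip",0,9,14,140,170),("small tip",0,-36.7,12,125,150)):
    m=(np.hypot(B[...,0]-x,B[...,1]-y)<r)&(P[...,2]>lo)&(P[...,2]<hi); q=P[m]
    A=np.c_[B[m],np.ones(m.sum())]; s=np.linalg.lstsq(A,q[:,2],rcond=None)[0]
    print(k,len(q),"z",np.median(q[:,2]).round(1),"slope",s[:2].round(3),"centre",B[m].mean(0).round(1))
E
```

```text
magnet top 107 z 40.6 slope [0.026 0.006] centre [-1.1 84.3]
stud top 59 z 46.2 slope [-0.016  0.047] centre [ -1.  113.9]
spindle tip 44 z 152.6 slope [0.078 0.321] centre [-1.3 38.1]
black tip 74 z 148.2 slope [1.104 0.144] centre [-2.   8.2]
small tip 69 z 128.1 slope [0.627 0.096] centre [ -1.7 -35.9]
```

```bash
python3 -c "
from h import *
print(manip.job_done()); rep()"
```

```text
the job is handed in; nothing more can be done
None
the job is handed in; nothing more can be done
```

I handed the job in after about 101 s of robot time: all five parts stand upright in one close row against the end wall, the fence is snug and the cam lever is locked, all confirmed by the last camera measurements; the judge gave no verdict.

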